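# Turn the yellow burr until its key drops home in the grog mill

### The arm

A 6-joint arm with a two-finger parallel gripper is mounted at the origin on the work surface. World frame = base frame: x ahead of the robot, y to its left, z up, the work surface at z = 0. Lengths are in m, angles in rad, forces in N, time in s.
With the tool pointing down it reaches from about 0.25 to 0.8 m from the base axis. Payload 3.9 kg.
Tool frame: the origin (TCP) lies at the very end of the fingers, on their centre line; the grasp point (between the pads) lies 19 mm behind it; z points along the fingers, y is the direction in which the jaws open and shut (so a half turn about z gives the same grasp; the last joint's range is limited). The gripper opens to 85 mm and grips with 20 to 120 N. Pads are 22 mm wide; open, the fingers measure 114 mm over their backs; the gripper's body (76 mm by 85 mm) begins 54 mm behind the grasp point. The pads swing forward as they close: fully open they stand 13 mm farther back than shut.
Start: joints at [1.145, 0.26, -0.138, 1.173, 0, 1.571], TCP at [0.217, 0.478, 0.231] pointing down, gripper open.
Joint ranges: [-2.78, 2.78], [-0.83, 1.72], [-1.28, 1.37], [-1.9, 2.12], [-1.57, 1.48], [-3.14, 3.14]. Speed limits (rad/s): [2.57, 2.57, 3.14, 3.14, 3.14, 3.14].

### API

Orientations are given as a unit quaternion [w, x, y, z].
In Python, from workcell import r, vision gives the robot as it stands.
- The arm moves only by the tool move_arm, never from a script. Its argument "targets" is a list of rows, each an object with "gripper": the opening, from -1 (shut) to 1 (fully open), so that 0 is half open; "dp": the shift along the tool's x, y, z in m, a list of three; "angular": the turn, a rotation vector about the tool's x, y, z in degrees, a list of three. A call has 1 to 10 rows; each row shifts and turns the commanded pose from where the row before left it, along the tool's axes as they then stand; what a row does not reach is not made up. A row lasts 1/10 s, in which the tool goes at most 50 mm and 8.59 degrees, less where a joint would pass 70% of its speed; a pose out of reach is approached as far as the arm can. A call is refused whole if a number of a shift passes 0.05 or a number of a turn 8.59, either way. A call with a gripper value outside its range is refused whole. The fingers move at their own pace and stop on an object; "squeeze" is the grip in N (left out, the last holds). Time passes only in rows, so rows that do not move let the fingers close. It gives the time, the measured TCP pose, the force and the opening at its end, in the units of the state.
- r.observe(): the state, without advancing time (a new reading comes with each control period).
- vision.grab_frame(name): name is "scene" or "top" or "wrist"; returns (picture, depth): 480x640x3 uint8, red, green, blue; 480x640 float32, m along the optical axis (not along the pixel's ray), 0 where there is no reading.
- vision.get_calibration(name): a dict with "camera_matrix" (3x3 intrinsics, pixels), "T" (4x4, takes a point from camera to world coordinates). Camera axes: x right, y down, z forward; pixel columns grow to the right and rows downward; lengths in m; the calibration is good to about 2 mm. A picture is of the moment at which its call begins: read the wrist's pose just before it. get_calibration takes no time and is no camera call; for the wrist camera it gives the pose at the moment of the call.
- r.hand_in(): hands the job in, once; it reports no verdict.
The state is a dict: "clock": time; "joint_positions": joint angles; "dq": joint speeds; "tau": joint torques, N m; "tcp_pos": TCP position; "tcp_rot": TCP orientation; "force": force on the tool from outside, world axes, zero at the start; "ft_torque": the same for the moment, N m; "width": finger opening in m.
Only numpy, scipy, OpenCV 4.12 (cv2) and the standard library are available. Lean on these libraries where they do the work, as an engineer would, in place of code of your own. Each camera call takes 0.05 s, during which the arm holds its last target. There are 200 camera calls.

### The job

In the ceramics classroom two grog mills stand on the bench. The burr with the yellow grip is still riding high on its mill, its brass key lying across the slot: without lifting it out, turn it by its grip under light pressure until the key lines up and drops fully home in the slot, then let go. Do not force it, and leave the burr with the blue grip, which is already home, as it is.

Things in the scene. Friction and masses are not known exactly. Their poses are not given: they have to be found in the camera images.
- burr_yellow: loose burr, 0.22 kg. Origin: centre of the underside of its brass key, z up. Key: 70 mm along x, 10 wide (y), z 0 to 14. Yellow grip bar in line with it: 56 along x, 14 thick (y), z 14 to 64. Round spigot 36 mm wide below, to z -24. At first the key lies on the mill's top face, 30 to 75 degrees counter-clockwise (from above) of the slot; a half turn makes no difference. Home is 16 mm lower
- mill_yellow: mill under it, fixed: white box 116 mm square, metal top plate 110 mm wide, top face at z 110 mm. Origin: centre of its underside on the bench, z up. Key slot along its x: 84 mm long, 22 wide, floor at z 94; a square well 44 mm wide, floor at z 61, lies at its middle. Both floors are black. The key has 6 mm of play on either side: it drops in within about 8 degrees of the slot
- burr_blue: a burr of the same shape and size with a blue grip, already home in the other mill: leave it there
- mill_blue: the other mill, the same shape and size, under the blue burr, fixed to the bench; either mill may be the left one

How it is judged:
By the outcome, as a careful person would: the job done as asked, in the order asked, and still so for the second after the job is handed in, with the robot touching nothing.
It also fails if it takes over 38 s, if anything falls off the work surface, if the arm or the gripper's body presses on something with over 40 N, if the wrist force passes 120 N, or if a joint passes its speed limit or range.

## Working session

There is one attempt and no reset: what is moved stays moved. The work goes in short steps, Python scripts to look and compute and a tool call to move; the robot and the scene stay as the last step left them, time stands still between calls to the robot, and variables do not carry over. Pictures are saved under pics/ and viewed, about 8 in all and at most 12, crops included, and the job is handed in when it is done.

Besides the shell and the picture viewer there is one more tool, called after ">>>" as a command line: name --argument value ..., lists and objects as JSON in quotes. move_arm: Moves the arm, as the interface text tells. Its arguments: {"type":"object","properties":{"targets":{"type":"array"},"squeeze":{"type":"number"}},"required":["targets"]}

```bash
mkdir -p pics; cat > h.py <<'E'
import numpy as np, cv2
from workcell import r, vision
def grab(n):
    c=vision.get_calibration(n); im,d=vision.grab_frame(n); return im,d,np.array(c["camera_matrix"]),np.array(c["T"])
def pts(mask,d,K,T):
    v,u=np.nonzero(mask&(d>0)); z=d[v,u]
    P=np.c_[(u-K[0,2])/K[0,0]*z,(v-K[1,2])/K[1,1]*z,z]
    return P@T[:3,:3].T+T[:3,3]
def ray(u,v,h,K,T):
    dr=T[:3,:3]@np.linalg.inv(K)@[u,v,1]; o=T[:3,3]; return o+dr*(h-o[2])/dr[2]
def masks(im):
    H=cv2.cvtColor(im,cv2.COLOR_RGB2HSV)
    f=lambda a,b:cv2.inRange(H,a,b)>0
    return dict(yellow=f((22,130,90),(35,255,255)),blue=f((100,120,50),(130,255,255)))
E
python3 - <<'E'
from h import *
s=r.observe(); print(s)
for n in("top","scene"):
    im,d,K,T=grab(n); cv2.imwrite(f"pics/{n}0.png",im[...,::-1])
    print(n,T[:3,3])
    for k,m in masks(im).items():
        P=pts(m,d,K,T); 
        if len(P): print(k,len(P),np.percentile(P,[2,50,98],axis=0).round(3).tolist(),np.argwhere(m).mean(0))
E
```

```text
{'clock': 0.0, 'joint_positions': array([ 1.14499883e+00,  2.60679871e-01, -1.39373297e-01,  1.17268833e+00,
        2.65764415e-05,  1.57077812e+00]), 'dq': array([ 1.49572440e-03,  9.99795007e-04, -1.51746442e-03, -7.87372682e-04,
        8.48525241e-05, -5.73113711e-05]), 'tau': array([ 8.85198333e-04, -4.05678606e+01,  2.53922063e+01,  1.87885738e-02,
        1.97885547e-04,  2.64164946e-06]), 'tcp_pos': array([0.2165622 , 0.47750909, 0.23046547]), 'tcp_rot': array([-2.18498122e-04,  2.11285101e-01,  9.77423992e-01, -9.47816041e-04]), 'force': array([ 0.40871014,  0.50496621, -0.01539662]), 'ft_torque': array([-0.00395957, -0.01233291, -0.00634359]), 'width': 0.08532513045133852}
top [ 0.41091282 -0.00994798  0.7612077 ]
yellow 83 [[0.433, -0.228, 0.172], [0.439, -0.222, 0.174], [0.444, -0.217, 0.177]] [329.20481928 503.09638554]
blue 3844 [[0.496, -0.459, 0.005], [0.8, -0.458, 0.051], [0.893, 0.161, 0.174]] [110.93732194 565.29474229]
scene [0.81927825 0.431669   0.63774967]
yellow 583 [[0.437, -0.223, 0.129], [0.462, -0.211, 0.158], [0.486, -0.202, 0.176]] [138.31175468 283.13287905]
blue 14453 [[0.123, -1.458, -0.286], [0.71, -0.635, 0.018], [0.897, 0.358, 0.159]] [130.55132005 133.36789136]
```

View pics/top0.png

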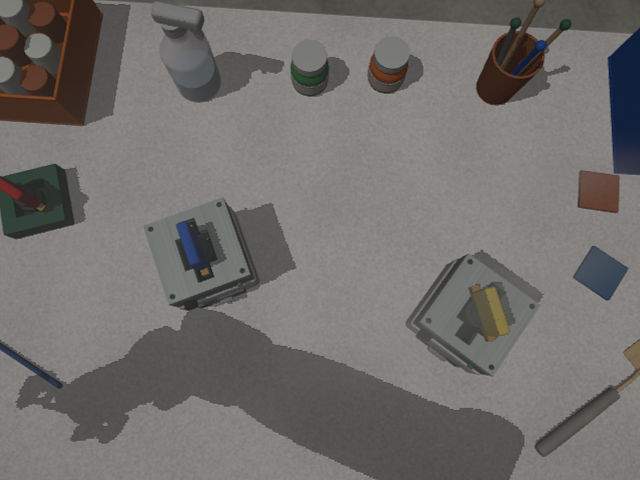

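View pics/scene0.png

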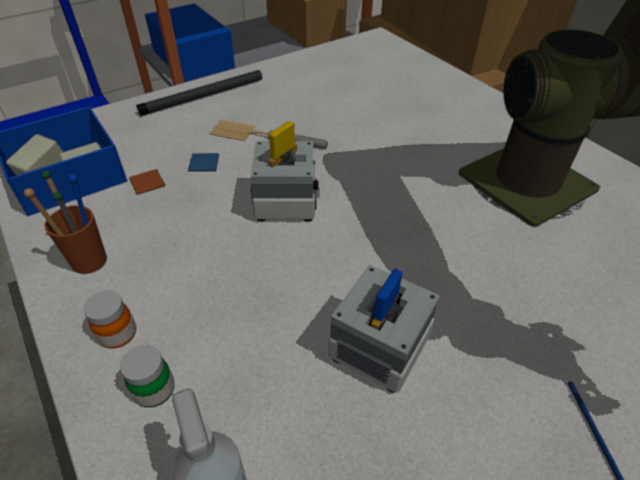

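```bash
python3 - <<'E'
from h import *
im,d,K,T=grab("top")
M=np.zeros(d.shape,bool); M[240:385,400:550]=1
P=pts(M,d,K,T)
g=P[(P[:,2]>.163)&(P[:,2]<.185)]; print("grip",len(g),np.median(g[:,2]))
def rect(q): 
    c,s,a=cv2.minAreaRect((q[:,:2]*1000).astype(np.float32)); return np.round(c,1),np.round(s,1),round(a,1)
print(rect(g))
t=P[(P[:,2]>.104)&(P[:,2]<.116)]; print("plate",len(t),np.median(t[:,2]),rect(t))
H=cv2.cvtColor(im,cv2.COLOR_RGB2GRAY)
f=P[(P[:,2]>.05)&(P[:,2]<.099)]; 
c=np.array(rect(t)[0])/1000; f=f[np.linalg.norm(f[:,:2]-c,axis=1)<.05]
print("floor",len(f),rect(f),f.mean(0))
k=P[(P[:,2]>.119)&(P[:,2]<.13)]; print("key",len(k),rect(k))
cv2.imwrite("pics/c1.png",cv2.resize(im[240:385,400:550,::-1],None,fx=4,fy=4,interpolation=cv2.INTER_CUBIC))
E
```

```text
grip 714 0.17368936070981306
(array([ 459.3, -214.8]), array([55.9, 14.6]), 17.9)
plate 5805 0.11045262307937587 (array([ 459.4, -215.6]), array([111.2, 110.8]), 56.6)
floor 438 (array([ 458.2, -220.5]), array([35.3, 81.8]), 57.8) [ 0.44601739 -0.20974668  0.08120421]
key 286 (array([ 457.6, -209.9]), array([69.7, 20.4]), 18.1)
```

View pics/c1.png

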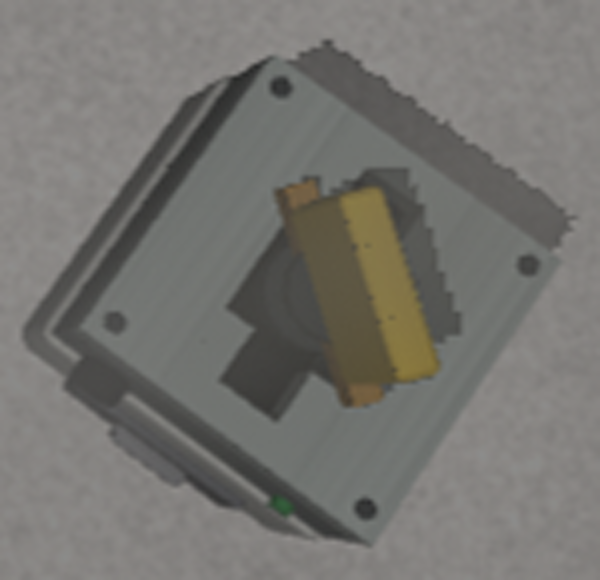

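>>> move_arm --targets '[{"gripper": 1, "dp": [-0.034, -0.0355, 0], "angular": [0, 0, 0]}, {"gripper": 1, "dp": [-0.034, -0.0355, 0], "angular": [0, 0, 0]}, {"gripper": 1, "dp": [-0.034, -0.0355, 0], "angular": [0, 0, 0]}, {"gripper": 1, "dp": [-0.034, -0.0355, 0], "angular": [0, 0, 0]}, {"gripper": 1, "dp": [-0.034, -0.0355, 0], "angular": [0, 0, 0]}, {"gripper": 1, "dp": [-0.034, -0.0355, 0], "angular": [0, 0, 0]}, {"gripper": 1, "dp": [-0.034, -0.0355, 0], "angular": [0, 0, 0]}, {"gripper": 1, "dp": [-0.034, -0.0355, 0], "angular": [0, 0, 0]}, {"gripper": 1, "dp": [-0.034, -0.0355, 0], "angular": [0, 0, 0]}, {"gripper": 1, "dp": [-0.034, -0.0355, 0], "angular": [0, 0, 0]}]'

```text
clock: 1.15
tcp_pos: [0.3799, 0.0124, 0.2314]
tcp_rot: [0.0, 0.211, 0.977, 0.0]
force: [1.4, 1.2, 0.1]
width: 0.0856
```

>>> move_arm --targets '[{"gripper": 1, "dp": [-0.034, -0.0355, 0], "angular": [0, 0, 0]}, {"gripper": 1, "dp": [-0.034, -0.0355, 0], "angular": [0, 0, 0]}, {"gripper": 1, "dp": [-0.034, -0.0355, 0], "angular": [0, 0, 0]}, {"gripper": 1, "dp": [-0.034, -0.0355, 0], "angular": [0, 0, 0]}, {"gripper": 1, "dp": [0, 0, 0], "angular": [0, 0, -8.5]}, {"gripper": 1, "dp": [0, 0, 0], "angular": [0, 0, -8.5]}, {"gripper": 1, "dp": [0, 0, 0], "angular": [0, 0, -8.5]}, {"gripper": 1, "dp": [0, 0, 0], "angular": [0, 0, -8.5]}, {"gripper": 1, "dp": [0, 0, 0], "angular": [0, 0, -8.5]}, {"gripper": 1, "dp": [0, 0, 0], "angular": [0, 0, 0]}]'

```text
clock: 2.15
tcp_pos: [0.4448, -0.171, 0.231]
tcp_rot: [-0.0, -0.157, 0.988, 0.0]
force: [-0.2, 0.0, -0.6]
width: 0.0853
```

```bash
cat >> h.py <<'E'
from scipy.spatial.transform import Rotation as Ro
def state():
    s=r.observe(); q=s["tcp_rot"]; R=Ro.from_quat([q[1],q[2],q[3],q[0]]).as_matrix()
    print("t",s["clock"],"q6",s["joint_positions"][5].round(2),"tcp",s["tcp_pos"].round(4),"yang",np.degrees(np.arctan2(R[1,1],R[0,1])).round(1),"z",R[:,2].round(3),"F",s["force"].round(1),"w",s["width"].round(4)); return s,R
E
python3 - <<'E'
from h import *
s,R=state()
im,d,K,T=grab("wrist"); cv2.imwrite("pics/w1.png",im[...,::-1])
m=masks(im)["yellow"]; P=pts(m,d,K,T); print(len(P))
A=pts(np.ones(d.shape,bool),d,K,T); n=np.linalg.norm(A[:,:2]-[.459,-.215],axis=1)
for lo,hi in((.166,.182),(.105,.115)):
    t=A[(A[:,2]>lo)&(A[:,2]<hi)&(n<.09)]; print(len(t), len(t) and (np.median(t[:,2]),cv2.minAreaRect((t[:,:2]*1000).astype(np.float32))))
print("to go in tool",R.T@(np.array([.4593,-.215,.231])-s["tcp_pos"]))
E
```

```text
Traceback (most recent call last):
  File "h.py", line 18, in state
    print("t",s["clock"],"q6",s["joint_positions"][5].round(2),"tcp",s["tcp_pos"].round(4),"yang",np.degrees(np.arctan2(R[1,1],R[0,1])).round(1),"z",R[:,2].round(3),"F",s["force"].round(1),"w",s["width"].round(4)); return s,R
                                                                                                                                                                                                 ^^^^^^^^^^^^^^^^
AttributeError: 'float' object has no attribute 'round'
```

```bash
sed -i 's/s\["width"\].round(4)/round(s["width"],4)/' h.py
python3 - <<'E'
from h import *
s,R=state()
im,d,K,T=grab("wrist"); cv2.imwrite("pics/w1.png",im[...,::-1])
m=masks(im)["yellow"]; P=pts(m,d,K,T); print(len(P))
A=pts(np.ones(d.shape,bool),d,K,T); n=np.linalg.norm(A[:,:2]-[.459,-.215],axis=1)
for lo,hi in((.166,.182),(.105,.115)):
    t=A[(A[:,2]>lo)&(A[:,2]<hi)&(n<.09)]; print(len(t), len(t) and (np.median(t[:,2]),cv2.minAreaRect((t[:,:2]*1000).astype(np.float32))))
print("to go in tool",R.T@(np.array([.4593,-.215,.231])-s["tcp_pos"]))
E
```

```text
t 2.15 q6 -0.68 tcp [ 0.4448 -0.171   0.231 ] yang 108.1 z [-0.001  0.    -1.   ] F [-0.2  0.  -0.6] w 0.0853
2449
2704 (np.float64(0.17424430225708865), ((459.57208251953125, -218.75424194335938), (55.49545669555664, 14.5319185256958), 18.3762149810791))
17762 (np.float64(0.1106386932431124), ((460.4759216308594, -219.17848205566406), (110.55626678466797, 110.8816909790039), 56.71194076538086))
to go in tool [-1.53846647e-04 -4.62941568e-02 -4.06468329e-05]
```

View pics/w1.png

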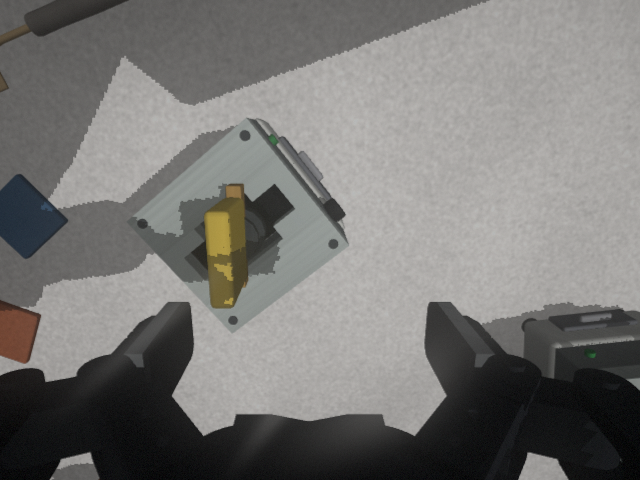

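>>> move_arm --targets '[{"gripper": 1, "dp": [0, -0.024, 0], "angular": [0, 0, 0]}, {"gripper": 1, "dp": [0, -0.024, 0], "angular": [0, 0, 0]}, {"gripper": 1, "dp": [0, 0, 0.02], "angular": [0, 0, 0]}, {"gripper": 1, "dp": [0, 0, 0], "angular": [0, 0, 0]}, {"gripper": 1, "dp": [0, 0, 0], "angular": [0, 0, 0]}]'

```text
clock: 2.7
tcp_pos: [0.4592, -0.2163, 0.211]
tcp_rot: [-0.001, -0.157, 0.988, 0.001]
force: [-0.1, 0.4, -0.9]
width: 0.0853
```

```bash
python3 - <<'E'
from h import *
s,R=state()
im,d,K,T=grab("wrist"); cv2.imwrite("pics/w2.png",im[...,::-1])
A=pts(np.ones(d.shape,bool),d,K,T); n=np.linalg.norm(A[:,:2]-[.459,-.215],axis=1)
for lo,hi in((.168,.180),(.105,.115)):
    t=A[(A[:,2]>lo)&(A[:,2]<hi)&(n<.09)]; b=cv2.minAreaRect((t[:,:2]*1000).astype(np.float32)); print(len(t),np.median(t[:,2]),b, R.T@(np.r_[np.array(b[0])/1000,.21]-s["tcp_pos"]))
E
```

```text
t 2.7 q6 -0.75 tcp [ 0.4592 -0.2163  0.211 ] yang 108.0 z [-0.002  0.001 -1.   ] F [-0.1  0.4 -0.9] w 0.0853
3021 0.17431880374932038 ((459.5580749511719, -218.8404541015625), (55.613502502441406, 13.977845191955566), 18.393388748168945) [ 0.00046322 -0.00250818  0.00099548]
20654 0.11065052723272462 ((460.5387268066406, -219.0119171142578), (110.51575469970703, 110.51902770996094), 56.76460647583008) [-0.00041634 -0.00297449  0.00099358]
```

>>> move_arm --targets '[{"gripper": 1, "dp": [0, -0.001, 0.025], "angular": [0, 0, 0]}, {"gripper": 1, "dp": [0, 0, 0.025], "angular": [0, 0, 0]}, {"gripper": 1, "dp": [0, 0, 0.021], "angular": [0, 0, 0]}, {"gripper": 0, "dp": [0, 0, 0], "angular": [0, 0, 0]}, {"gripper": -1, "dp": [0, 0, 0], "angular": [0, 0, 0]}, {"gripper": -1, "dp": [0, 0, 0], "angular": [0, 0, 0]}, {"gripper": -1, "dp": [0, 0, 0], "angular": [0, 0, 0]}, {"gripper": -1, "dp": [0, 0, 0], "angular": [0, 0, 0]}, {"gripper": -1, "dp": [0, 0, 0], "angular": [0, 0, 0]}, {"gripper": -1, "dp": [0, 0, 0], "angular": [0, 0, 0]}]' --squeeze 25

```text
clock: 3.75
tcp_pos: [0.461, -0.2178, 0.1414]
tcp_rot: [0.001, -0.157, 0.988, -0.0]
force: [-0.6, 1.2, 5.4]
width: 0.0135
```

>>> move_arm --targets '[{"gripper": -1, "dp": [0, 0, 0], "angular": [0, 0, 5]}, {"gripper": -1, "dp": [0, 0, 0], "angular": [0, 0, 5]}, {"gripper": -1, "dp": [0, 0, 0], "angular": [0, 0, 5]}, {"gripper": -1, "dp": [0, 0, 0], "angular": [0, 0, 5]}, {"gripper": -1, "dp": [0, 0, 0], "angular": [0, 0, 5]}, {"gripper": -1, "dp": [0, 0, 0], "angular": [0, 0, 0]}]'

```text
clock: 4.35
tcp_pos: [0.4613, -0.2183, 0.1414]
tcp_rot: [0.001, 0.061, 0.998, -0.001]
force: [0.4, 1.1, 4.8]
width: 0.0134
```

>>> move_arm --targets '[{"gripper": -1, "dp": [0, 0, 0], "angular": [0, 0, 5]}, {"gripper": -1, "dp": [0, 0, 0], "angular": [0, 0, 5]}, {"gripper": -1, "dp": [0, 0, 0], "angular": [0, 0, 5]}, {"gripper": -1, "dp": [0, 0, 0], "angular": [0, 0, 5]}, {"gripper": -1, "dp": [0, 0, 0], "angular": [0, 0, 3]}, {"gripper": -1, "dp": [0, 0, 0], "angular": [0, 0, 3]}, {"gripper": -1, "dp": [0, 0, 0], "angular": [0, 0, 0]}]'

```text
clock: 5.05
tcp_pos: [0.4597, -0.2175, 0.1397]
tcp_rot: [-0.001, 0.283, 0.959, 0.0]
force: [0.5, 0.4, -3.1]
width: 0.0137
```

```bash
python3 - <<'E'
from h import *
s,R=state()
im,d,K,T=grab("wrist"); cv2.imwrite("pics/w3.png",im[...,::-1])
A=pts(np.ones(d.shape,bool),d,K,T); n=np.linalg.norm(A[:,:2]-[.46,-.217],axis=1)
t=A[(A[:,2]>.105)&(A[:,2]<.115)&(n<.09)]; print(cv2.minAreaRect((t[:,:2]*1000).astype(np.float32)))
E
```

```text
t 5.05 q6 0.13 tcp [ 0.4597 -0.2175  0.1397] yang 57.1 z [-0.001  0.    -1.   ] F [ 0.5  0.4 -3.1] w 0.0137
((452.6875305175781, -214.27166748046875), (110.67921447753906, 92.57708740234375), 56.7520637512207)
```

View pics/w3.png

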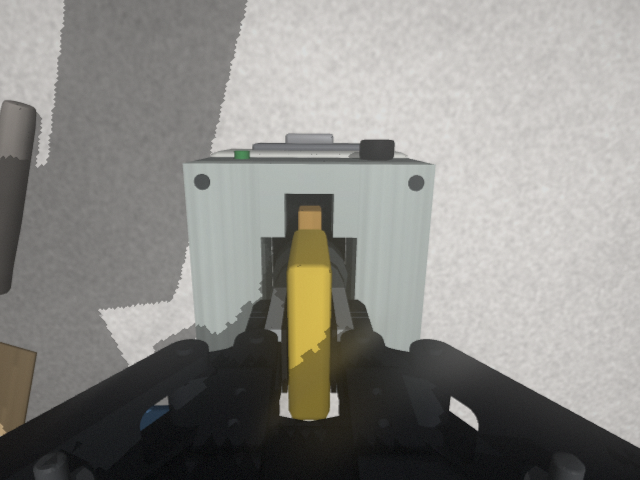

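The picture shows the key (310,215) centred in the slot (285–333), with the wrist now carrying the burr's weight. I'll lower it gently.

>>> move_arm --targets '[{"gripper": -1, "dp": [0, 0, 0.002], "angular": [0, 0, 0]}, {"gripper": -1, "dp": [0, 0, 0.002], "angular": [0, 0, 0]}, {"gripper": -1, "dp": [0, 0, 0.002], "angular": [0, 0, 0]}, {"gripper": -1, "dp": [0, 0, 0.002], "angular": [0, 0, 0]}, {"gripper": -1, "dp": [0, 0, 0], "angular": [0, 0, 0]}]'

```text
clock: 5.6
tcp_pos: [0.46, -0.2176, 0.1319]
tcp_rot: [-0.0, 0.283, 0.959, 0.0]
force: [0.2, 0.0, -2.9]
width: 0.0137
```

>>> move_arm --targets '[{"gripper": -1, "dp": [0, 0, 0.002], "angular": [0, 0, 0]}, {"gripper": -1, "dp": [0, 0, 0.002], "angular": [0, 0, 0]}, {"gripper": -1, "dp": [0, 0, 0.001], "angular": [0, 0, 0]}, {"gripper": -1, "dp": [0, 0, 0.001], "angular": [0, 0, 0]}, {"gripper": -1, "dp": [0, 0, 0.001], "angular": [0, 0, 0]}, {"gripper": -1, "dp": [0, 0, 0], "angular": [0, 0, 0]}]'

```text
clock: 6.2
tcp_pos: [0.4603, -0.2177, 0.1255]
tcp_rot: [0.0, 0.283, 0.959, -0.0]
force: [-1.1, 0.0, -0.6]
width: 0.0132
```

>>> move_arm --targets '[{"gripper": -1, "dp": [0, 0, 0.001], "angular": [0, 0, 0]}, {"gripper": -1, "dp": [0, 0, 0], "angular": [0, 0, 0]}, {"gripper": 0, "dp": [0, 0, 0], "angular": [0, 0, 0]}, {"gripper": 0, "dp": [0, 0, 0], "angular": [0, 0, 0]}, {"gripper": 0, "dp": [0, 0, 0], "angular": [0, 0, 0]}, {"gripper": 0, "dp": [0, 0, 0], "angular": [0, 0, 0]}, {"gripper": 0, "dp": [0, 0, 0], "angular": [0, 0, 0]}]'

```text
clock: 6.9
tcp_pos: [0.4603, -0.2177, 0.1242]
tcp_rot: [-0.0, 0.283, 0.959, 0.0]
force: [-0.6, 0.3, 1.0]
width: 0.0427
```

>>> move_arm --targets '[{"gripper": 0.5, "dp": [0, 0, -0.03], "angular": [0, 0, 0]}, {"gripper": 1, "dp": [0, 0, -0.04], "angular": [0, 0, 0]}, {"gripper": 1, "dp": [0, 0, -0.04], "angular": [0, 0, 0]}, {"gripper": 1, "dp": [0.04, 0, 0], "angular": [0, 0, 0]}, {"gripper": 1, "dp": [0.04, 0, 0], "angular": [0, 0, 0]}, {"gripper": 1, "dp": [0.04, 0, 0], "angular": [0, 0, 0]}, {"gripper": 1, "dp": [0.03, 0, 0], "angular": [0, 0, 0]}, {"gripper": 1, "dp": [0, 0, 0], "angular": [0, 0, 0]}, {"gripper": 1, "dp": [0, 0, 0], "angular": [0, 0, 0]}]'

```text
clock: 7.8
tcp_pos: [0.3345, -0.1362, 0.2347]
tcp_rot: [0.001, 0.283, 0.959, -0.0]
force: [0.2, -0.3, 0.4]
width: 0.0855
```

```bash
python3 - <<'E'
from h import *
s,R=state()
for cam in ("top","wrist"):
    im,d,K,T=grab(cam); cv2.imwrite(f"pics/{cam}9.png",im[...,::-1])
    A=pts(np.ones(d.shape,bool),d,K,T)
    for nm,c in(("yel",[.46,-.217]),("blue",None)):
        if c is None:
            P=pts(masks(im)["blue"],d,K,T); P=P[(P[:,2]>.145)&(P[:,2]<.17)&(P[:,1]<.3)&(P[:,0]<.65)]
            if len(P)<20: continue
            c=np.median(P,0)[:2]
        n=np.linalg.norm(A[:,:2]-c,axis=1)
        for lo,hi in((.148,.185),(.105,.115)):
            t=A[(A[:,2]>lo)&(A[:,2]<hi)&(n<(.04 if lo>.12 else .09))]
            if len(t)>20: print(cam,nm,len(t),np.median(t[:,2]).round(4),cv2.minAreaRect((t[:,:2]*1000).astype(np.float32)))
E
```

```text
t 7.8 q6 0.19 tcp [ 0.3345 -0.1362  0.2347] yang 57.1 z [ 0.002 -0.001 -1.   ] F [ 0.2 -0.3  0.4] w 0.0855
top yel 639 0.1577 ((459.12884521484375, -214.09201049804688), (14.486932754516602, 56.20310974121094), 57.20355987548828)
top yel 6188 0.1104 ((459.56085205078125, -215.60614013671875), (110.73607635498047, 110.91373443603516), 56.65972900390625)
top blue 576 0.1583 ((515.9563598632812, 151.90054321289062), (55.88056945800781, 14.539674758911133), 25.844440460205078)
top blue 5724 0.1108 ((515.8406982421875, 152.60089111328125), (111.17878723144531, 110.34223937988281), 24.73208999633789)
wrist yel 142 0.1518 ((436.7149963378906, -203.399658203125), (13.20715045928955, 3.5898566246032715), 57.850528717041016)
wrist yel 8014 0.1106 ((440.2369079589844, -206.28204345703125), (110.11720275878906, 64.9510726928711), 57.00426483154297)
```

View pics/top9.png

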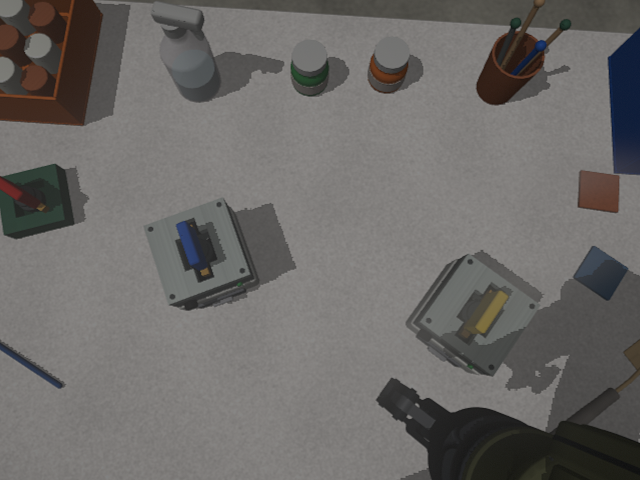

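The yellow grip top is now at 0.158 m (was 0.174), the same height as the blue one, and in line with the slot at (490,312). The blue burr hasn't moved.

```bash
python3 -c "
from workcell import r
print(r.hand_in())"
```

```text
the job is handed in; nothing more can be done
None
```

The yellow burr is home in its slot and the job is handed in, at about 8 s on the clock.

- **What I did:** I gripped the yellow burr at 25 N and turned it 51° clockwise, with about 5 N of contact force. I did not lift it. Once the key lined up I eased it down 16 mm, let go and backed the arm away.
- **Yellow burr:** the grip top dropped from 0.174 to 0.158 m, the same height as the blue one. It lies within about 1° of the slot.
- **Blue burr:** it looks unmoved in the top picture, and the arm never worked near it.
- **Disagreement:** the top and wrist cameras differed by about 4 mm in y, so I aimed between the two readings, well within the open gripper's clearance. My last wrist picture showed only part of the yellow burr, so the final check rests on the top camera.

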